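# Unlock the medicine box and hold its lid open

### The arm

A 6-joint arm with a two-finger parallel gripper is mounted at the origin on the work surface. World frame = base frame: x ahead of the robot, y to its left, z up, the work surface at z = 0. Lengths are in mm, angles in rad, forces in N, time in s.
With the tool pointing down it reaches from about 375 to 750 mm from the base axis. Payload 9 kg.
Tool frame: the origin (TCP) lies between the finger pads; the fingertips stand 17 mm ahead of it and the grasp point (between the pads) lies 2 mm behind it; z points along the fingers, y is the line along which they close (so a half turn about z gives the same grasp; the last joint's range is limited). The gripper opens to 85 mm and grips with 20 to 120 N. Pads are 22 mm wide; open, the fingers measure 114 mm over their backs; the gripper's body (76 mm by 85 mm) begins 54 mm behind the grasp point. The pads swing forward as they close: fully open they stand 13 mm farther back than shut.
Start: joints at [-1.382, 0.104, 0.097, 1.564, 0, 1.353], TCP at [237.416, -551.061, 248.331] pointing down, gripper open.
Joint ranges: [-2.99, 2.99], [-0.84, 1.86], [-1.1, 1.16], [-1.84, 2.11], [-1.51, 1.56], [-3.14, 3.14]. Speed limits (rad/s): [2.22, 2.22, 2.57, 3.14, 3.14, 3.14].

### API

Orientations are given as a unit quaternion [w, x, y, z].
In Python, from cell import get_state, optics, workorder, nets gives the robot as it stands.
- The arm moves only by the shell command python3 -m pendant 'ROWS' [OPENING] [FORCE]. ROWS is JSON, a list of rows, each a list of 2 entries, a list of its own where there are three numbers: the shift along the tool's x, y, z in mm, then the turn, a rotation vector about the tool's x, y, z in degrees. A call has 1 to 5 rows; each row is the pose to reach, as a shift and turn from the pose commanded when the call began, along the tool's axes at that moment; what a row does not reach only later rows make up. A row lasts 1/12 s, in which the tool goes at most 41.7 mm and 7.16 degrees, less where a joint would pass 70% of its speed; a pose out of reach is approached as far as the arm can. A call with a gripper value outside its range is refused whole. OPENING is the opening, from -1 (shut) to 1 (fully open), set as the call begins (- or left out, the last holds). The fingers move at their own pace and stop on an object; FORCE is the grip in N (left out, the last holds). Time passes only in rows, so rows that repeat a pose let the fingers close. It gives the time, the measured TCP pose, the force, the opening and the grip force at its end, in the units of the state.
- get_state(): the state, without advancing time (a new reading comes with each control period).
- optics.snapshot(name): name is "side" or "top" or "wrist"; returns a dict with "image" (420x560x3 uint8, red, green, blue), "fovy" (degrees; the focal length in pixels is half the picture's height over the tangent of half this angle, whatever the lens; pixels are square), "cx", "cy" (the principal point, pixels), "R" (3x3) and "t" (3): a world point X has camera coordinates R X + t; the wrist camera has in their place "T_tool_cam" (4x4, takes a point from camera to tool coordinates, whose origin is the TCP and whose axes are the flange's). Camera axes: x right, y down, z forward; pixel columns grow to the right and rows downward; lengths in mm; the calibration is good to about 2 mm. A picture is of the moment at which its call begins: read the wrist's pose just before it. There is no depth.
- workorder.close_job(): hands the job in; it is judged then, once.
Trained networks look in the newest picture that a camera, given by its name, has taken for a name from the list of things; names that differ only in an ending like _2 or _b are one class to them, and where a whole thing is asked for, a point or a joint stands for the part that bears it (a point fixed in the world has none). Each returns a list of dicts, best first, with "score" (0 to 1); they miss things now and then, are a little off and sometimes report something else, mostly with a low value. They report only what shows in the picture. A call takes as long as a camera call.
- nets.boxes_of(camera, query): "bbox" ([left, top, right, bottom] as shares, 0 to 1, of the picture: columns of its width, rows of its height, round what is visible of it).
- nets.regions_of(camera, query): "pixels" (420x560 bool, what is visible of it) and "bbox" ([left, top, right, bottom] as shares, 0 to 1, of the picture: columns of its width, rows of its height, round what is visible of it).
The state is a dict: "t": time; "q": joint angles; "dq": joint speeds; "tau": joint torques, N m; "tool_pos": TCP position; "eef_rot": TCP orientation; "contact_force": force on the tool from outside, world axes, zero at the start; "ft_torque": the same for the moment, N m; "finger_gap": finger opening in mm; "gripper_force": force on a finger pad.
Only numpy, scipy, OpenCV 4.12 (cv2) and the standard library are available. Lean on these libraries where they do the work, as an engineer would, in place of code of your own. Each camera call takes 0.05 s, during which the arm holds its last target. There are 200 camera calls.

### The job

Take the square-headed key from the key stand, push it fully home in the lock of the grey medicine box and turn it clockwise to its stop. Leave the key in the lock, raise the lid and hold it still, open at 60 degrees (give or take 5): the lid falls shut by itself, so finish while still holding it. Leave the spare key and everything else where they are.

Things in the scene. Friction and masses are not known exactly. Their poses are not given: they have to be found in the camera images.
- key_grip (a point): centre of the head of the box's key, the one with the SQUARE head; upright in a stand, z up. Black head 12 thick along its x, 34 wide along its y, 34 high. Below: round collar 26 across, its underside 26 below this point, then a flat blade 7 (x) by 12 (y), 22 long, narrowed at the tip, the same either way round. 60 g.
- spare_grip (a point): the spare key, not for this lock: ROUND head 34 across, 12 thick, thick round shank; same heights. Point at the centre of the head. It stands in the other hole of the stand.
- stand: fixed wooden key stand, 70 (x) x 140 (y) x 35 high, origin under its centre; two loose holes 16 square, 35 either side of the centre along its y; the keys' collars rest on its top, so the heads' centres are 61 above the table. Which key stands in which hole varies, and so does their yaw.
- lock_mouth (a point): centre of the key slot in the top of the upright steel lock cylinder (43 across, top 136 above the table) in front of the box. Slot 9 (along this point's x) by 14 (along its y), 33 deep; the point turns with the cylinder. Key fully home: collar on the cylinder's top, key's y along the slot's y (either way round), head centre 26 above this point.
- lock (a joint): turn of the lock cylinder, rad; grows clockwise seen from above, to the stop at 1.2; starts at 0 to 0.15 (locked). A steel cam on it lies over the lid's front tongue, and is clear of it from about 1.0. Stays where it is left; friction 0.05 N m. The slot's play (1 mm a side) lets the key turn about 0.2 rad more than the cylinder.
- lid (a joint): opening angle of the lid, rad: 0 shut, grows as the lid rises, stop at 1.45; 60 degrees is 1.047. The lid (about 0.45 kg, with a light closing spring) falls shut when let go; raising it takes about 3 to 5 N at the knob.
- lid_knob (a point): centre of the black ball knob, 28 across, on the lid: 42 above the lid's underside (36 above its top face), on a steel stem 12 across, 135 from the hinge line, in the middle of the lid's width.
- lid_hinge (a point): middle of the lid's hinge line, at the far rim of the box, 100 above the table. The hinge line runs along this point's y; with the lid shut its x points away from the lock (from the knob to the hinge). The point turns with the lid.
- safe: fixed grey steel medicine box, 180 (x) x 260 (y) x 100 high without its 6 thick lid, origin under its centre; the lid is hinged along the +x rim and the lock stands 135 from the centre towards -x, on a housing 70 x 62.
- syrup_a: small amber syrup bottle with white cap, 46 across, 110 high, beyond the key stand (bystander; origin under its centre)
- syrup_b: a second such syrup bottle, left (bystander; origin under its centre)
- carton_a: white carton 60 x 110 x 45 high, left of the box (bystander; origin under its centre)
- carton_b: brown carton 90 x 45 x 30 high, between the key stand and the lock (bystander; origin under its centre)
- flask: steel drinking flask, 70 across, 220 high, far left (bystander; origin under its centre)
- mug: black mug, 80 across, 85 high, near left (bystander; origin under its centre)
- jar: white tablet jar, 60 across, 75 high, far right (bystander; origin under its centre)

How it is judged:
By the outcome, as a careful person would: the job done as asked, in the order asked, and still so for the second after the job is handed in, while the arm keeps its last pose, push and grip.
It also fails if it takes over 64 s, if anything falls off the work surface, if the arm or the gripper's body presses on something with over 40 N, if the wrist force passes 120 N, or if a joint passes its speed limit or range.

## Working session

There is one attempt and no reset: what is moved stays moved. The work goes in short steps, Python scripts to look and compute and a shell command to move; the robot and the scene stay as the last step left them, time stands still between calls to the robot, and variables do not carry over. Pictures are saved under pics/ and viewed, at most 10 in all, crops included, and the job is handed in when it is done.

```bash
mkdir -p pics; cat > h.py <<'E'
import numpy as np,cv2
from cell import get_state,optics,workorder,nets
from scipy.spatial.transform import Rotation as Ro
def cam(s,st=None):
    f=s["image"].shape[0]/2/np.tan(np.radians(s["fovy"])/2)
    if "R" in s: R,t=np.array(s["R"]),np.array(s["t"])
    else:
        T=np.array(s["T_tool_cam"]);w=st["eef_rot"]
        Rw=Ro.from_quat([w[1],w[2],w[3],w[0]]).as_matrix()
        Rc=Rw@T[:3,:3];c=Rw@T[:3,3]+np.array(st["tool_pos"])
        R=Rc.T;t=-R@c
    return f,R,t,s["cx"],s["cy"]
def back(c,u,v,z):
    f,R,t,cx,cy=c;d=R.T@np.array([(u-cx)/f,(v-cy)/f,1]);o=-R.T@t
    return o+d*(z-o[2])/d[2]
def proj(c,X):
    f,R,t,cx,cy=c;p=R@np.array(X)+t;return f*p[0]/p[2]+cx,f*p[1]/p[2]+cy
def save(s,n,crop=None,k=1):
    im=s["image"][:,:,::-1]
    if crop: a,b,c,d=crop;im=im[b:d,a:c]
    cv2.imwrite("pics/"+n,cv2.resize(im,None,fx=k,fy=k,interpolation=cv2.INTER_CUBIC))
E
cat > a.py <<'E'
from h import *
st=get_state();print(st)
ims=[]
for n in("top","side"):
    s=optics.snapshot(n);c=cam(s);ims.append(s["image"])
    print(n,c[0],-c[1].T@c[2],c[1].tolist(),s["cx"],s["cy"])
    for q in("key_grip","spare_grip","stand","lock_mouth","lid_knob","safe"):
        for r in nets.regions_of(n,q)[:2]:
            p=r["pixels"];v,u=np.nonzero(p);z=dict(key_grip=78,spare_grip=78,stand=35,lock_mouth=136,lid_knob=142,safe=106)[q]
            print(q,round(r["score"],2),len(u),u.mean().round(1),v.mean().round(1),(np.array(r["bbox"])*[560,420,560,420]).round(),back(c,u.mean(),v.mean(),z).round(1),cv2.minAreaRect(np.c_[u,v].astype(np.float32)))
    save(s,n+"0.png",k=1.4)
E
python3 a.py
```

```text
{'t': 0.0, 'q': array([-1.38172601e+00,  1.04735577e-01,  9.64775194e-02,  1.56390363e+00,
        3.93996022e-05,  1.35310172e+00]), 'dq': array([-1.45133705e-04, -6.58019611e-04, -1.42694209e-05, -1.68314327e-03,
        1.93926277e-03, -8.28686302e-04]), 'tau': array([-8.03483726e-04, -5.56934202e+01,  5.03646469e+01,  1.70591462e-02,
       -4.78829534e-04, -5.34665304e-06]), 'tool_pos': array([ 237.3471831 , -550.72365936,  247.50561245]), 'eef_rot': array([-6.82329161e-04,  9.79388756e-01,  2.01983164e-01,  2.94680747e-05]), 'contact_force': array([-1.05184618, -0.85376174, -1.39720198]), 'ft_torque': array([0.04547644, 0.00328512, 0.09077129]), 'gripper_force': 0.0, 'finger_gap': 85.39415753290267}
top 523.1234948134844 [ 356.71809993   10.04468805 1254.94412577] [[0.007909186181011807, -0.9999687099131819, -0.00015481770225764016], [-0.9851694621250832, -0.007765594633229797, -0.1714083616285009], [0.17140179599446642, 0.001508222317562641, -0.985200055620843]] 276.21949005222234 215.06875904173918
key_grip 0.56 1405 161.0 288.0 [139. 269. 182. 319.] [394.3 267.3  78. ] ((158
[... 1613 characters left out ...]
2246094), (21.585670471191406, 22.313274383544922), 75.96376037597656)
lock_mouth 0.67 376 279.5 249.0 [264. 236. 292. 260.] [442.1 133.9 136. ] ((277.5, 249.5), (21.0, 23.0), 90.0)
lid_knob 0.57 1627 169.0 317.4 [141. 293. 200. 346.] [496.1 425.9 142. ] ((169.49996948242188, 317.4999694824219), (33.004661560058594, 55.19267272949219), 56.3099365234375)
lid_knob 0.55 5179 237.7 232.6 [178. 193. 296. 277.] [551.  157.6 142. ] ((239.7545623779297, 233.6217041015625), (63.32304763793945, 108.31575012207031), 54.1623420715332)
safe 0.78 9049 242.0 247.9 [176. 192. 299. 302.] [533.2 164.  106. ] ((245.11404418945312, 248.00965881347656), (117.9465103149414, 107.1879653930664), 34.592288970947266)
```

View pics/top0.png

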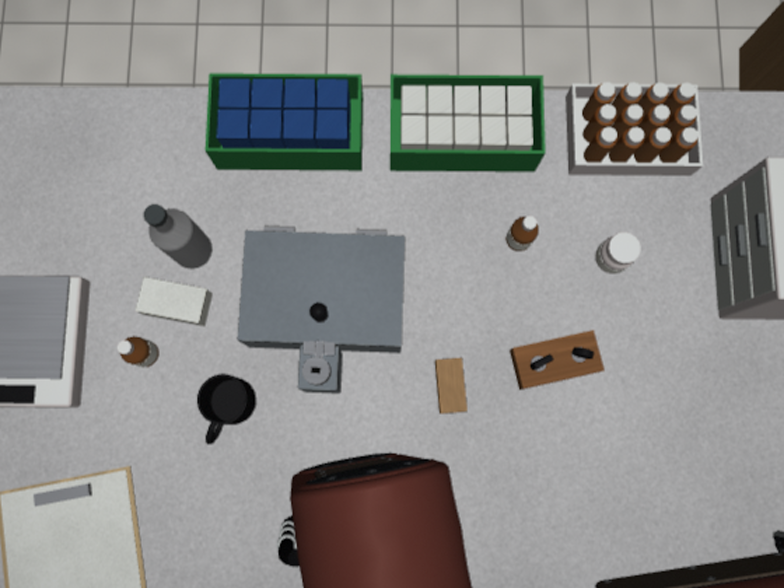

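View pics/side0.png

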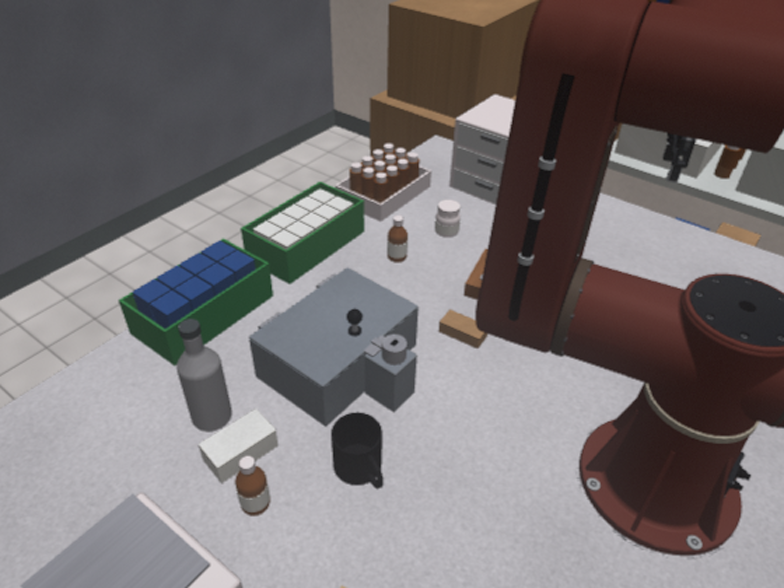

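The top view shows the stand at about (557,360)/1.4 with two black heads at (541,362) and (583,352). The lock is at (317,370) and the knob at (319,312). The head shapes can't be told apart from here, so I'll go over the stand with the wrist camera.

```bash
cat >> h.py <<'E'
def Rw(st):
    w=st["eef_rot"];return Ro.from_quat([w[1],w[2],w[3],w[0]]).as_matrix()
def shift(X,st=None):
    st=st or get_state();return (Rw(st).T@(np.array(X)-st["tool_pos"])).round(1)
def yaw(st): return np.degrees(np.arctan2(*Rw(st)[[1,0],1]))  # direction of tool y
E
python3 - <<'E'
from h import *
st=get_state();s=optics.snapshot("wrist");print(np.array(s["T_tool_cam"]).round(3).tolist(),s["fovy"])
c=cam(optics.snapshot("top"))
for n,u,v,z in(("A",541,362,78),("B",583,352,78),("lock",316.5,370,136),("knob",319,312,142),("hingeL",245,232,106),("hingeR",404,236,106),("fL",239,341,106),("fR",401,348,106)): print(n,back(c,u/1.4,v/1.4,z).round(1))
print(shift([400,-270,270]),yaw(st))
E
```

```text
[[-0.001, -0.955, -0.297, 76.926], [1.0, -0.001, 0.0, 0.374], [-0.001, -0.297, 0.955, -125.814], [0.0, 0.0, 0.0, 1.0]] 62.691671230787854
A [ 464. -237.   78.]
B [ 480.7 -305.2   78. ]
lock [443.8 118.  136. ]
knob [532.5 115.8 142. ]
hingeL [668.3 242.1 106. ]
hingeR [663.7 -15.3 106. ]
fL [490.9 244.3 106. ]
fR [481.8 -11.3 106. ]
[ 260.5 -193.8  -21.7] -66.69441966449867
```

```bash
P='python3 -m pendant'
python3 -m pendant '[[[190,-75,-10],[0,0,0]],[[190,-75,-10],[0,0,0]],[[190,-75,-10],[0,0,0]],[[190,-75,-10],[0,0,0]],[[190,-75,-10],[0,0,0]]]' >/dev/null
python3 -m pendant '[[[200,-75,-10],[0,0,0]],[[200,-75,-10],[0,0,0]],[[200,-75,-10],[0,0,0]],[[200,-75,-10],[0,0,0]],[[200,-75,-10],[0,0,0]]]' 
cat > look.py <<'E'
from h import *
import sys
st=get_state();s=optics.snapshot("wrist");c=cam(s,st)
np.save("last.npy",np.array([c],dtype=object),allow_pickle=True)
print(st["t"],st["tool_pos"].round(1),yaw(st).round(2),st["contact_force"].round(1),st["finger_gap"].round(1))
save(s,sys.argv[1],k=1.4)
for a in sys.argv[2:]:
    q,z=a.split(":")
    for r in nets.regions_of("wrist",q)[:2]:
        v,u=np.nonzero(r["pixels"]);print(q,round(r["score"],2),len(u),u.mean().round(1),v.mean().round(1),back(c,u.mean(),v.mean(),float(z)).round(1),cv2.minAreaRect(np.c_[u,v].astype(np.float32)))
E
python3 look.py w1.png key_grip:61 spare_grip:61
```

```text
t: 1.63
tool_pos: [533.5, -261.0, 268.4]
eef_rot: [0.0, 0.979, 0.202, 0.0]
contact_force: [0.5, -1.6, 0.2]
finger_gap: 85.2
gripper_force: 0.0Traceback (most recent call last):
  File "look.py", line 5, in <module>
    print(st["t"],st["tool_pos"].round(1),yaw(st).round(2),st["contact_force"].round(1),st["finger_gap"].round(1))
                                                                                        ^^^^^^^^^^^^^^^^^^^^^^
AttributeError: 'float' object has no attribute 'round'
```

```bash
sed -i 's/,st\["finger_gap"\].round(1)/,round(st["finger_gap"],1)/;/np.save/d' look.py; python3 look.py w1.png key_grip:61 spare_grip:61
```

```text
1.6833 [ 537.6 -255.9  268.5] -66.43 [ 1.3  4.6 -0.7] 85.6
key_grip 0.95 808 235.4 240.8 [ 471.4 -239.3   61. ] ((235.0, 239.5), (29.0, 34.0), 90.0)
spare_grip 0.64 672 301.4 251.3 [ 488.  -306.9   61. ] ((303.0000305175781, 251.00003051757812), (33.941123962402344, 25.455841064453125), 45.0)
```

View pics/w1.png

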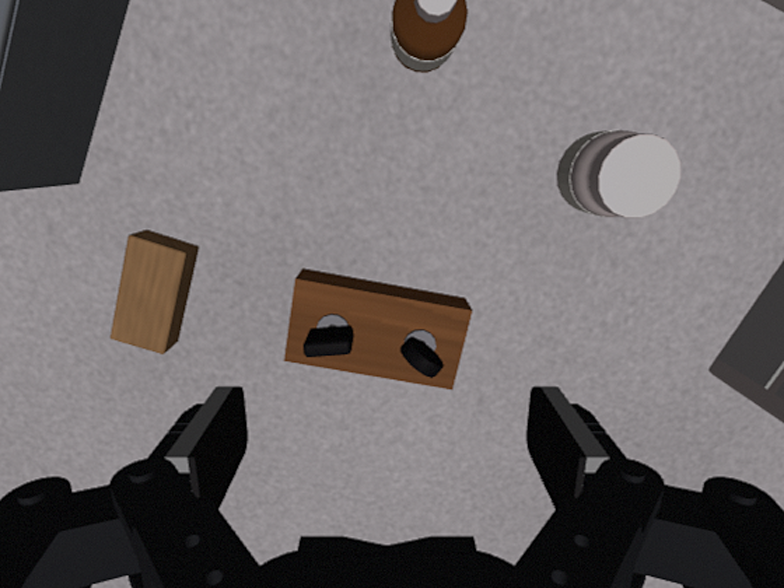

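Wrist view: the left head, around (328,341), has straight sides, so it's the square key. The right one, at (421,356), is rounded. That agrees with the nets. I'll turn the tool across the head's thickness, centre above it and look again.

```bash
python3 -m pendant '[[[-57,-44,98],[0,0,-35]],[[-57,-44,98],[0,0,-35]],[[-57,-44,98],[0,0,-35]],[[-57,-44,98],[0,0,-35]],[[-57,-44,98],[0,0,-35]]]' >/dev/null
python3 -m pendant '[[[0,0,0],[0,0,-35]],[[0,0,0],[0,0,-35]],[[0,0,0],[0,0,-35]],[[0,0,0],[0,0,-35]],[[0,0,0],[0,0,-35]]]' >/dev/null
python3 -m pendant '[[[0,0,0],[0,0,-24]],[[0,0,0],[0,0,-24]],[[0,0,0],[0,0,-24]],[[0,0,0],[0,0,-24]],[[0,0,0],[0,0,-24]]]' >/dev/null
python3 look.py w2.png key_grip:61
```

```text
3.0833 [ 461.6 -246.1  170. ] 27.31 [-0.1  0.8  0.3] 85.5
key_grip 0.86 1287 287.8 213.4 [ 468.6 -238.9   61. ] ((289.6764831542969, 215.20587158203125), (57.48093795776367, 32.25723648071289), 75.96376037597656)
```

View pics/w2.png

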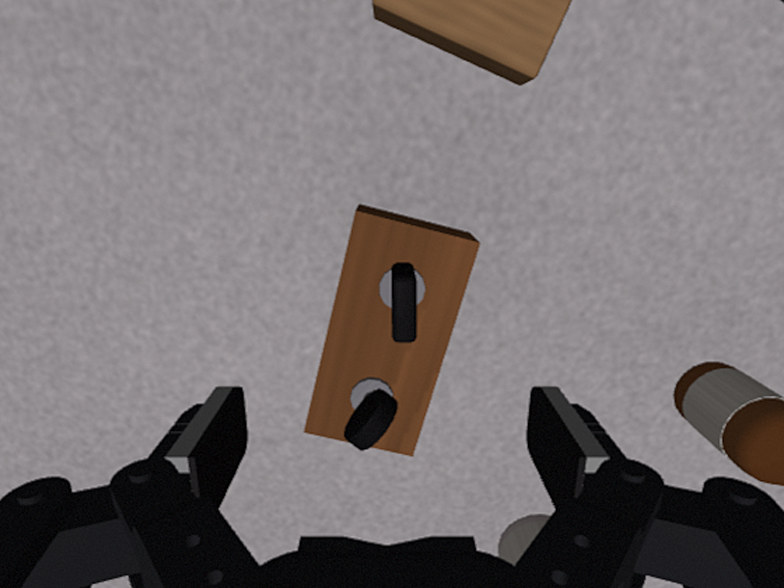

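The square head is almost in line with the tool's x axis: its top face runs from (403,274) to (404,342) and the collar is centred at (402,289).

```bash
python3 - <<'E'
from h import *
st=get_state();c=cam(optics.snapshot("wrist"),st)
for u,v,z in((403.5,308,78),(402,289,44),(403,274,78),(404,342,78)): print(back(c,u/1.4,v/1.4,z).round(1),shift(back(c,u/1.4,v/1.4,z)))
print(shift([468,-239,67]),st["q"][5])
E
```

```text
[ 468.3 -238.2   78. ] [ 3.7  9.  92. ]
[ 468.8 -238.3   44. ] [  3.4   9.3 126. ]
[ 460.4 -223.6   78. ] [20.3  8.6 92. ]
[ 476.6 -253.5   78. ] [-13.7   9.4  92. ]
[  3.1   8.3 103. ] 0.3586540950650369
```

```bash
python3 -m pendant '[[[3.5,9,30],[0,0,-1.3]],[[3.5,9,60],[0,0,-1.3]],[[3.5,9,85],[0,0,-1.3]],[[3.5,9,103],[0,0,-1.3]],[[3.5,9,103],[0,0,-1.3]]]'
python3 -m pendant '[[[0,0,0],[0,0,0]],[[0,0,0],[0,0,0]],[[0,0,0],[0,0,0]],[[0,0,0],[0,0,0]],[[0,0,0],[0,0,0]]]' -1 60
python3 -m pendant '[[[0,0,0],[0,0,0]],[[0,0,0],[0,0,0]],[[0,0,0],[0,0,0]],[[0,0,0],[0,0,0]],[[0,0,0],[0,0,0]]]'
```

```text
t: 3.65
tool_pos: [466.6, -236.1, 62.9]
eef_rot: [-0.003, 0.511, 0.859, 0.0]
contact_force: [-1.8, 1.2, 0.5]
finger_gap: 85.0
gripper_force: 0.0
t: 4.07
tool_pos: [469.5, -238.2, 68.2]
eef_rot: [0.001, 0.511, 0.86, -0.0]
contact_force: [0.2, 0.5, -0.0]
finger_gap: 25.8
gripper_force: 0.0
t: 4.48
tool_pos: [469.3, -238.1, 67.9]
eef_rot: [0.001, 0.51, 0.86, -0.0]
contact_force: [-1.0, 0.2, 6.6]
finger_gap: 10.8
gripper_force: 59.0
```

```bash
python3 -m pendant '[[[0,0,-20],[0,0,0]],[[0,0,-50],[0,0,0]],[[0,0,-90],[0,0,-7]],[[0,0,-130],[0,0,-14]],[[0,0,-167],[0,0,-21]]]'
python3 -m pendant '[[[0,0,0],[0,0,-7]],[[0,0,0],[0,0,-14]],[[24,40,0],[0,0,-14]],[[60,105,0],[0,0,-14]],[[97,169,0],[0,0,-14]]]' | head -3
python3 -m pendant '[[[-16,196,0],[0,0,-35]],[[-16,196,0],[0,0,-35]],[[-16,196,0],[0,0,-35]],[[-16,196,0],[0,0,-35]],[[-16,196,0],[0,0,-35]]]' 
python3 -m pendant '[[[0,0,0],[0,0,-35]],[[0,0,0],[0,0,-35]],[[0,0,0],[0,0,-35]],[[0,0,0],[0,0,-35]],[[0,0,0],[0,0,-35]]]'|head -3
python3 - <<'E'
from h import *
st=get_state();print(yaw(st)-270+360+90,st["q"],shift([444,153,235],st))
E
```

```text
t: 4.9
tool_pos: [468.6, -237.4, 236.0]
eef_rot: [0.0, 0.342, 0.94, -0.0]
contact_force: [1.1, -0.3, 0.2]
finger_gap: 11.3
gripper_force: 59.6
t: 5.32
tool_pos: [491.4, -113.7, 233.8]
eef_rot: [-0.0, 0.229, 0.973, 0.0]
t: 5.73
tool_pos: [593.9, 56.9, 233.6]
eef_rot: [-0.0, -0.079, 0.997, 0.0]
contact_force: [0.2, -1.3, -0.4]
finger_gap: 10.5
gripper_force: 59.6
t: 6.15
tool_pos: [592.9, 53.9, 233.6]
eef_rot: [-0.0, -0.375, 0.927, 0.0]
313.99013336820093 [-1.28750289e-01  8.81371465e-02  5.36936695e-02  1.53708967e+00
 -8.20508309e-05 -8.96523062e-01] [ 38.3 174.7  -1.3]
```

```bash
python3 -m pendant '[[[38,175,0],[0,0,-35]],[[38,175,0],[0,0,-35]],[[38,175,0],[0,0,-35]],[[38,175,0],[0,0,-35]],[[38,175,0],[0,0,-35]]]' |head -3
python3 -m pendant '[[[0,0,0],[0,0,-7]],[[0,0,0],[0,0,-11]],[[0,0,0],[0,0,-11]],[[0,0,0],[0,0,-11]],[[0,0,0],[0,0,-11]]]' |head -3
python3 look.py w3.png lock_mouth:136 lid_knob:142
```

```text
t: 6.57
tool_pos: [440.9, 156.6, 234.0]
eef_rot: [-0.0, -0.637, 0.771, 0.001]
t: 6.98
tool_pos: [444.9, 154.0, 233.9]
eef_rot: [-0.0, -0.704, 0.711, 0.0]
6.9833 [444.9 154.  233.9] 179.44 [-0.7  0.3 -0.8] 11.0
lock_mouth 0.65 3878 265.7 171.3 [452.6 117.9 136. ] ((258.7696228027344, 176.62350463867188), (65.88805389404297, 94.474853515625), 73.11320495605469)
lid_knob 0.95 68938 109.1 158.9 [550.9 108.  142. ] ((119.5, 159.0), (318.0, 239.0), 90.0)
```

View pics/w3.png

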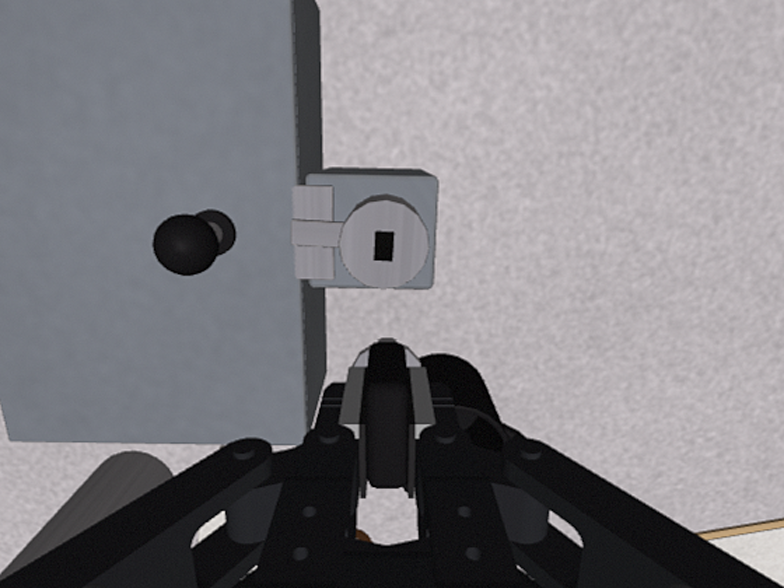

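Wrist view: the slot is at about (384,246), upright in the picture. The knob is at (186,244), and the held key's tip shows at (387,340). I'll measure the slot and check the key's offset in the hand.

```bash
cat > slot.py <<'E'
from h import *
st=get_state();s=optics.snapshot("wrist");c=cam(s,st);g=s["image"].mean(2)
import sys
u0,v0,r=map(int,sys.argv[1:4])
m=(g[v0-r:v0+r,u0-r:u0+r]<60).astype(np.uint8)
n,l,S,C=cv2.connectedComponentsWithStats(m)
i=1+np.argmax(S[1:,4]);v,u=np.nonzero(l==i);u=u+u0-r;v=v+v0-r
print("n",len(u),S[i]);uc,vc=u.mean(),v.mean()
X=np.array([back(c,a,b,136)[:2] for a,b in zip(u,v)])
rc=cv2.minAreaRect(X.astype(np.float32));print("world rect",rc,"mean",X.mean(0))
w,V=np.linalg.eigh(np.cov(X.T));d=V[:,1];print("long axis yaw",np.degrees(np.arctan2(d[1],d[0])),"toolx yaw",yaw(st)+90)
P=np.array([*rc[0],136.]);print("shift",shift(P,st),shift([*X.mean(0),136],st),st["tool_pos"],st["contact_force"])
f=lambda p:np.round(proj(c,Rw(st)@np.array(p,float)+st["tool_pos"]),1)
print("proj tip",f([0,0,55])*1.4,"collar edge",f([13,0,24])*1.4,f([0,13,24])*1.4,f([0,-13,24])*1.4,"headtop",f([17,0,-10])*1.4)
E
python3 slot.py 274 176 16
python3 -c "
import cv2;i=cv2.imread('pics/w3.png');cv2.imwrite('pics/w3c.png',cv2.resize(i[210:510,280:500],None,fx=2.0,fy=2.0,interpolation=2))"
```

```text
n 261 [  9   5  14  22 261]
world rect ((447.3458251953125, 120.7314453125), (13.542204856872559, 8.444967269897461), 85.91182708740234) mean [447.39587859 120.65030947]
long axis yaw 87.3980274282738 toolx yaw 269.51207965868923
shift [33.2 -2.7 97.9] [33.3 -2.7 97.9] [444.97220845 154.00371957 233.90476053] [-0.20063139  0.2473578   0.09147906]
proj tip [389.62 346.92] collar edge [390.32 346.92] [428.12 382.06] [352.38 382.06] headtop [391.3  382.62]
```

View pics/w3c.png

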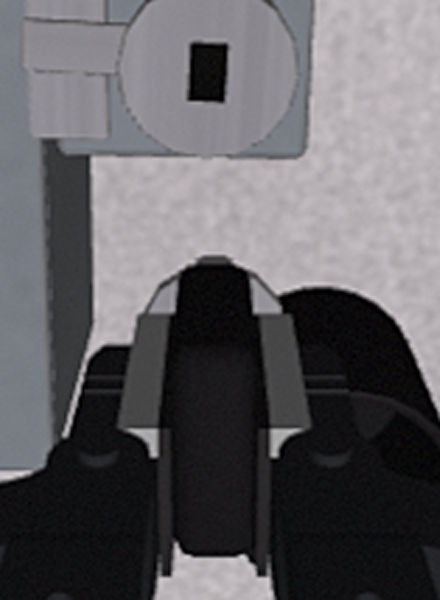

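```bash
python3 -m pendant '[[[17,-0.6,0],[0,0,2.5]],[[34,-1.2,0],[0,0,2.5]],[[34,-1.2,25],[0,0,2.5]],[[34,-1.2,38],[0,0,2.5]],[[34,-1.2,38],[0,0,2.5]]]'
python3 -m pendant '[[[0,0,2],[0,0,0]],[[0,0,4],[0,0,0]],[[0,0,6],[0,0,0]],[[0,0,8],[0,0,0]],[[0,0,8],[0,0,0]]]'
python3 look.py w4.png
python3 -c "
import cv2;i=cv2.imread('pics/w4.png');cv2.imwrite('pics/w4c.png',cv2.resize(i[200:500,250:530],None,fx=2.0,fy=2.0,interpolation=2))"
```

```text
t: 7.6
tool_pos: [444.3, 120.1, 192.8]
eef_rot: [-0.002, -0.689, 0.725, 0.002]
contact_force: [-0.2, 0.2, -1.1]
finger_gap: 10.9
gripper_force: 59.6
t: 8.02
tool_pos: [445.9, 120.3, 188.1]
eef_rot: [0.0, -0.689, 0.725, -0.0]
contact_force: [0.6, 0.0, -1.3]
finger_gap: 11.1
gripper_force: 59.6
8.0167 [445.9 120.3 188.1] 177.12 [ 0.6  0.  -1.3] 11.1
```

View pics/w4c.png

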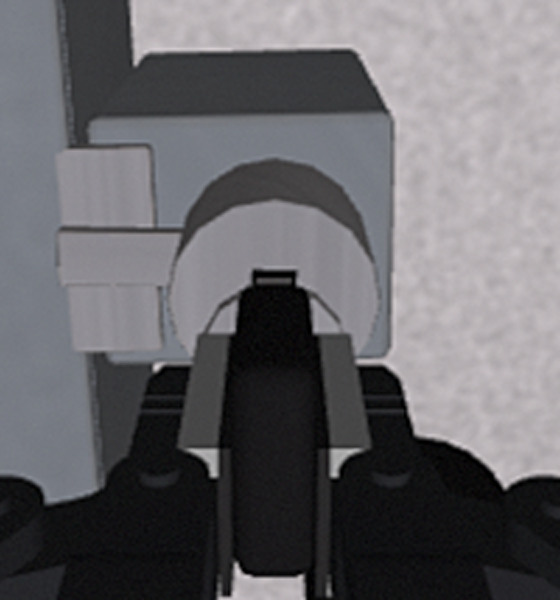

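The crop shows the blade in the slot at (274,275), with only the slot's far edge showing and no contact force. I'll keep pushing in small steps.

```bash
python3 -m pendant '[[[0,0,2],[0,0,0]],[[0,0,4],[0,0,0]],[[0,0,6],[0,0,0]],[[0,0,8],[0,0,0]],[[0,0,8],[0,0,0]]]'
python3 -m pendant '[[[0,0,2],[0,0,0]],[[0,0,4],[0,0,0]],[[0,0,6],[0,0,0]],[[0,0,7],[0,0,0]],[[0,0,7],[0,0,0]]]'
```

```text
t: 8.48
tool_pos: [445.6, 120.1, 179.5]
eef_rot: [-0.0, -0.689, 0.725, 0.0]
contact_force: [0.1, -0.7, -0.3]
finger_gap: 10.6
gripper_force: 59.6
t: 8.9
tool_pos: [445.6, 120.2, 172.7]
eef_rot: [-0.0, -0.689, 0.725, 0.0]
contact_force: [1.2, -0.0, -0.4]
finger_gap: 11.1
gripper_force: 59.6
```

```bash
python3 -m pendant '[[[0,0,1],[0,0,0]],[[0,0,2],[0,0,0]],[[0,0,3],[0,0,0]],[[0,0,3.5],[0,0,0]],[[0,0,3.5],[0,0,0]]]'
python3 -m pendant '[[[0,0,0.5],[0,0,0]],[[0,0,1],[0,0,0]],[[0,0,1.5],[0,0,0]],[[0,0,1.5],[0,0,0]],[[0,0,1.5],[0,0,0]]]'
```

```text
t: 9.32
tool_pos: [445.8, 120.2, 169.4]
eef_rot: [-0.0, -0.689, 0.725, 0.0]
contact_force: [-0.5, -0.6, -1.0]
finger_gap: 10.7
gripper_force: 59.6
t: 9.73
tool_pos: [445.9, 120.2, 168.4]
eef_rot: [0.0, -0.689, 0.725, -0.0]
contact_force: [-1.2, -0.1, 3.5]
finger_gap: 11.2
gripper_force: 60.2
```

```bash
python3 -m pendant '[[[0,0,0.5],[0,0,0]],[[0,0,1],[0,0,0]],[[0,0,1],[0,0,0]]]'
python3 -m pendant '[[[0,0,0.5],[0,0,0]],[[0,0,1],[0,0,0]],[[0,0,1],[0,0,0]]]'
```

```text
t: 9.98
tool_pos: [446.0, 120.2, 168.3]
eef_rot: [0.0, -0.689, 0.725, -0.0]
contact_force: [-4.1, -0.7, 11.8]
finger_gap: 11.0
gripper_force: 61.5
t: 10.23
tool_pos: [446.1, 120.2, 168.2]
eef_rot: [0.001, -0.689, 0.725, -0.001]
contact_force: [-7.9, 0.0, 19.4]
finger_gap: 10.9
gripper_force: 62.6
```

```bash
cat > t.py <<'E'
from h import *
s=get_state();print("tq",s["ft_torque"].round(3),"yawx",round(yaw(s)+90,1),"q6",s["q"][5].round(2),s["tool_pos"].round(1),s["contact_force"].round(1))
E
python3 -m pendant '[[[0,0,-1.5],[0,0,6]],[[0,0,-1.5],[0,0,12]],[[0,0,-1.5],[0,0,18]],[[0,0,-1.5],[0,0,24]],[[0,0,-1.5],[0,0,30]]]' >/dev/null;python3 t.py
python3 -m pendant '[[[0,0,0],[0,0,6]],[[0,0,0],[0,0,12]],[[0,0,0],[0,0,18]],[[0,0,0],[0,0,24]],[[0,0,0],[0,0,30]]]'; python3 t.py
```

```text
tq [0.357 0.683 0.043] yawx 236.8 q6 -1.01 [445.9 120.4 168.3] [-3.4  2.2  8.2]
t: 11.07
tool_pos: [445.9, 120.5, 168.3]
eef_rot: [0.0, -0.232, 0.973, 0.0]
contact_force: [-2.8, 2.6, 8.0]
finger_gap: 11.0
gripper_force: 60.9
tq [0.477 0.762 0.102] yawx 206.8 q6 -0.49 [445.9 120.5 168.3] [-2.8  2.6  8. ]
```

```bash
python3 -m pendant '[[[0,0,0],[0,0,4]],[[0,0,0],[0,0,8]],[[0,0,0],[0,0,8]]]' >/dev/null;python3 t.py
python3 -m pendant '[[[0,0,0],[0,0,3]],[[0,0,0],[0,0,5]],[[0,0,0],[0,0,5]]]' >/dev/null; python3 t.py
python3 -m pendant '[[[0,0,0],[0,0,3]],[[0,0,0],[0,0,5]],[[0,0,0],[0,0,5]]]' >/dev/null; python3 t.py
```

```text
tq [ 0.512  0.753 -0.04 ] yawx 198.9 q6 -0.35 [445.9 120.6 168.3] [-3.4  2.3  8.4]
tq [ 0.584  0.744 -0.052] yawx 194.0 q6 -0.27 [445.9 120.6 168.3] [-3.6  2.4  7.9]
tq [ 0.555  0.743 -0.011] yawx 189.0 q6 -0.18 [445.9 120.6 168.3] [-2.8  1.4  8.9]
```

```bash
for i in 1; do
python3 -m pendant '[[[0,0,0],[0,0,2]],[[0,0,0],[0,0,3]],[[0,0,0],[0,0,3]]]' >/dev/null;python3 t.py
python3 -m pendant '[[[0,0,0],[0,0,2]],[[0,0,0],[0,0,3]],[[0,0,0],[0,0,3]]]' >/dev/null; python3 t.py
done
```

```text
tq [0.702 0.719 0.031] yawx 186.1 q6 -0.13 [445.9 120.7 168.4] [-3.3  3.1  8.6]
tq [0.729 0.567 0.175] yawx 183.1 q6 -0.07 [446.  120.7 168.3] [-2.7  2.6  8.3]
```

```bash
python3 -m pendant '[[[0,0,0],[0,0,2]],[[0,0,0],[0,0,3]],[[0,0,0],[0,0,3]]]' >/dev/null;python3 t.py
python3 -m pendant '[[[0,0,0],[0,0,2]],[[0,0,0],[0,0,2]],[[0,0,0],[0,0,2]]]' >/dev/null; python3 t.py
```

```text
tq [0.695 0.745 0.289] yawx 180.1 q6 -0.02 [445.9 120.7 168.3] [-2.9  2.7  8.3]
tq [0.76  0.537 0.275] yawx 178.1 q6 0.01 [446.  120.8 168.3] [-2.4  3.4  7.3]
```

```bash
python3 -m pendant '[[[0,0,0],[0,0,2]],[[0,0,0],[0,0,4]],[[0,0,0],[0,0,4]]]' >/dev/null;python3 t.py
python3 -m pendant '[[[0,0,0],[0,0,2]],[[0,0,0],[0,0,4]],[[0,0,0],[0,0,4]]]' >/dev/null; python3 t.py
```

```text
tq [0.726 0.989 0.193] yawx 174.0 q6 0.08 [445.7 120.7 168.3] [-2.9  2.6  8. ]
tq [0.671 1.008 0.523] yawx 170.1 q6 0.15 [445.7 120.7 168.3] [-5.2  3.2  9.3]
```

The torque has climbed to 0.5 N m, so the cylinder is on its stop. Now I'll release, rise and look at the lock and knob.

```bash
python3 -m pendant '[[[0,0,0],[0,0,0]],[[0,0,0],[0,0,0]],[[0,0,0],[0,0,0]],[[0,0,0],[0,0,0]],[[0,0,0],[0,0,0]]]' 1 |tail -2
python3 -m pendant '[[[0,0,-20],[0,0,0]],[[0,0,-50],[0,0,0]],[[-20,0,-80],[0,0,-5]],[[-50,0,-90],[0,0,-9]],[[-50,0,-90],[0,0,-9]]]'
python3 look.py w5.png lid_knob:142 key_grip:162
```

```text
finger_gap: 70.9
gripper_force: 0.0
t: 14.15
tool_pos: [499.5, 110.5, 259.1]
eef_rot: [0.002, 0.006, 1.0, -0.0]
contact_force: [0.4, 0.5, 0.6]
finger_gap: 85.6
gripper_force: 0.0
14.15 [499.5 110.5 259.1] 89.29 [0.4 0.5 0.6] 85.6
lid_knob 0.75 47021 282.3 269.9 [545.9 114.6 142. ] ((286.4516906738281, 269.1662902832031), (310.0425720214844, 200.2918243408203), 0.415179580450058)
lid_knob 0.71 56414 282.6 253.5 [532.  114.9 142. ] ((286.39190673828125, 236.78323364257812), (310.05340576171875, 275.973388671875), 0.795723557472229)
key_grip 0.88 1534 291.4 143.7 [447.4 120.8 162. ] ((290.5, 144.5), (59.0, 35.0), 90.0)
```

View pics/w5.png

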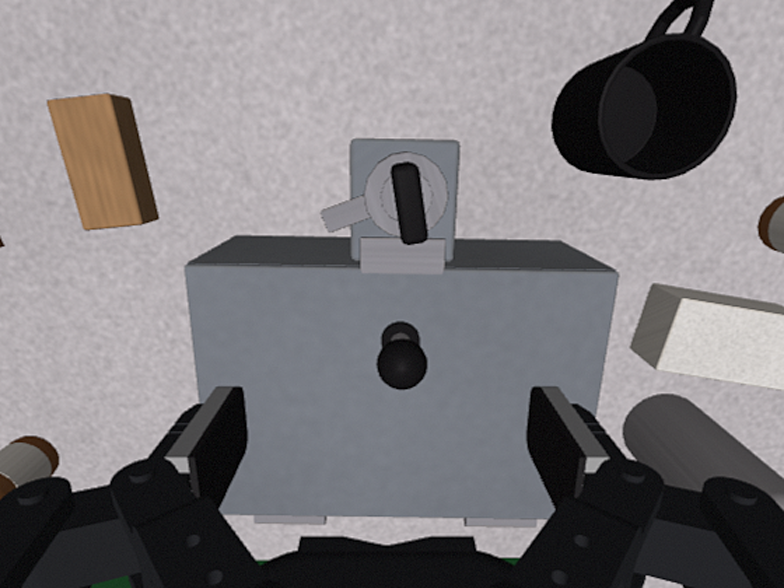

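The cam now points left of the lock, about (330,218), clear of the tongue, and the key sits in the lock. The knob is at (402,364).

```bash
python3 - <<'E'
from h import *
st=get_state();c=cam(optics.snapshot("wrist"),st)
for n,u,v,z in(("knob",402,364,142),("hinge",395,518,106),("fl",190,266,106),("fr",617,273,106)):
    p=back(c,u/1.4,v/1.4,z);print(n,p.round(1),shift(p))
print(st["q"])
E
```

```text
knob [531.2 119.3 142. ] [-36.8   8.2 114.8]
hinge [664.8 114.5 106. ] [-170.5    5.6  150.6]
fl [482.8  -3.8 106. ] [   9.5 -115.6  150.9]
fr [491.3 247.4 106. ] [  5.1 135.7 150.9]
[-3.66990156e-02 -1.75264583e-01 -1.60454478e-01  1.58699834e+00
 -8.55118786e-05 -2.01356424e-02]
```

```bash
python3 -m pendant '[[[-37,9.5,0],[0,0,1.3]],[[-37,9.5,35],[0,0,1.3]],[[-37,9.5,70],[0,0,1.3]],[[-37,9.5,100],[0,0,1.3]],[[-37,9.5,118],[0,0,1.3]]]' |head -2
python3 -m pendant '[[[0,0,0],[0,0,0]],[[0,0,0],[0,0,0]],[[0,0,0],[0,0,0]],[[0,0,0],[0,0,0]],[[0,0,0],[0,0,0]]]' -1 50 |tail -2
python3 -m pendant '[[[0,0,0],[0,0,0]],[[0,0,0],[0,0,0]],[[0,0,0],[0,0,0]],[[0,0,0],[0,0,0]],[[0,0,0],[0,0,0]]]'; python3 t.py
python3 - <<'E'
import numpy as np
for th in range(5,61,5):
    a=np.arctan2(42,135)+np.radians(th);r=np.hypot(42,135);print(th,-(135-r*np.cos(a)).round(1),-(r*np.sin(a)-42).round(1))
E
```

```text
t: 14.77
tool_pos: [529.6, 120.8, 135.3]
finger_gap: 25.8
gripper_force: 46.1
t: 15.6
tool_pos: [532.9, 118.5, 141.5]
eef_rot: [0.001, 0.02, 1.0, -0.002]
contact_force: [-3.0, -11.2, 5.5]
finger_gap: 25.3
gripper_force: 48.7
tq [-2.239  0.629 -0.072] yawx 177.7 q6 0.02 [532.9 118.5 141.5] [ -3.  -11.2   5.5]
5 -4.2 -11.6
10 -9.3 -22.8
15 -15.5 -33.5
20 -22.5 -43.6
25 -30.4 -53.1
30 -39.1 -61.9
35 -48.5 -69.8
40 -58.6 -77.0
45 -69.2 -83.2
50 -80.4 -88.4
55 -92.0 -92.7
60 -103.9 -95.9
```

```bash
python3 -m pendant '[[[-1,-1,-4],[0,0,0]],[[-2.5,-1,-8],[0,0,0]],[[-4.2,-1,-11.6],[0,0,0]],[[-9.3,-1,-22.8],[0,0,0]],[[-9.3,-1,-22.8],[0,0,0]]]'; python3 t.py
python3 -m pendant '[[[-3,0,-5.4],[0,0,0]],[[-6.2,0,-10.7],[0,0,0]],[[-9.7,0,-15.8],[0,0,0]],[[-13.2,0,-20.8],[0,0,0]],[[-13.2,0,-20.8],[0,0,0]]]'; python3 t.py
```

```text
t: 16.02
tool_pos: [542.0, 118.1, 164.3]
eef_rot: [0.0, 0.02, 1.0, -0.001]
contact_force: [-2.9, -5.5, -3.2]
finger_gap: 25.1
gripper_force: 49.7
tq [-1.333  0.83   0.02 ] yawx 177.8 q6 0.02 [542.  118.1 164.3] [-2.9 -5.5 -3.2]
t: 16.43
tool_pos: [555.8, 117.7, 184.2]
eef_rot: [0.001, 0.02, 1.0, -0.001]
contact_force: [3.3, -5.7, -6.9]
finger_gap: 25.5
gripper_force: 49.7
tq [-0.957 -0.373 -0.125] yawx 177.8 q6 0.02 [555.8 117.7 184.2] [ 3.3 -5.7 -6.9]
```

```bash
python3 -m pendant '[[[-7.9,0,-9.5],[0,0,0]],[[-16.6,0,-18.3],[0,0,0]],[[-26,0,-26.2],[0,0,0]],[[-36.1,0,-33.4],[0,0,0]],[[-36.1,0,-33.4],[0,0,0]]]'; python3 t.py
python3 -m pendant '[[[-10.6,0,-6.2],[0,0,0]],[[-21.8,0,-11.4],[0,0,0]],[[-33.4,0,-15.7],[0,0,0]],[[-45.3,0,-18.9],[0,0,0]],[[-45.3,0,-18.9],[0,0,0]]]'; python3 t.py
python3 - <<'E'
from h import *
s=optics.snapshot("side");save(s,"s6.png",(140,100,380,310),3)
E
```

```text
t: 16.85
tool_pos: [592.4, 116.6, 217.3]
eef_rot: [0.001, 0.02, 1.0, -0.0]
contact_force: [0.9, -3.6, -8.5]
finger_gap: 25.1
gripper_force: 51.8
tq [-0.685 -0.182 -0.176] yawx 177.7 q6 0.02 [592.4 116.6 217.3] [ 0.9 -3.6 -8.5]
t: 17.27
tool_pos: [636.8, 115.2, 235.7]
eef_rot: [-0.0, 0.019, 1.0, -0.0]
contact_force: [-3.8, -3.4, -2.4]
finger_gap: 24.4
gripper_force: 49.1
tq [-0.579  0.787 -0.108] yawx 177.8 q6 0.02 [636.8 115.2 235.7] [-3.8 -3.4 -2.4]
```

View pics/s6.png

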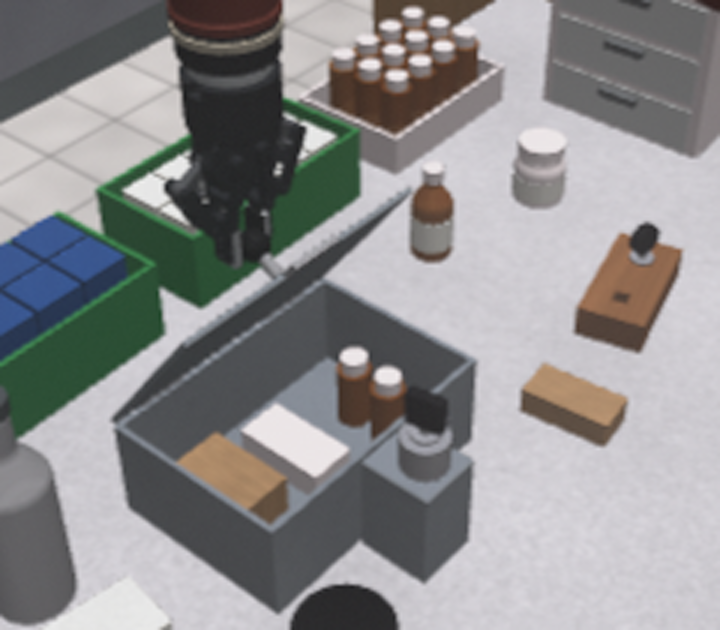

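The lid is open and held by the knob, and the key is still in the lock. I'll check the angle from the lid's free corners, at about (187,343) and (410,188) in the crop.

```bash
python3 - <<'E'
from h import *
c=cam(optics.snapshot("side"))
y=np.radians(-2);ex=np.array([np.cos(y),np.sin(y),0]);ey=np.array([-np.sin(y),np.cos(y),0])
H=np.array([531.5,118.5,100])+135*ex
g=lambda X:((np.array(proj(c,X))-[140,100])*3).round(0)
print("hinge",g(H+130*ey),g(H-130*ey))
for th in(50,55,60,65,70):
    t=np.radians(th);d=-ex*np.cos(t)+np.array([0,0,np.sin(t)]);n=ex*np.sin(t)+np.array([0,0,np.cos(t)])
    print(th,g(H+180*d+130*ey),g(H+180*d-130*ey),g(H+180*d+130*ey+6*n),"knob",(H+135*d+42*n).round(1))
s=get_state();print(s["t"],s["tool_pos"])
E
```

```text
hinge [116. 429.] [328. 280.]
50 [200. 366.] [427. 207.] [195. 359.] knob [611.8 115.7 230.4]
55 [187. 349.] [416. 192.] [182. 342.] knob [623.4 115.3 234.7]
60 [173. 332.] [404. 178.] [167. 326.] knob [635.3 114.9 237.9]
65 [159. 316.] [391. 164.] [153. 310.] knob [647.4 114.5 240.1]
70 [144. 301.] [378. 152.] [138. 296.] knob [659.7 114.  241.2]
17.3667 [635.47476674 115.25825397 235.26876379]
```

```bash
python3 - <<'E'
from h import *
s=optics.snapshot("side");im=s["image"][:,:,::-1]
f=lambda a,b:cv2.resize(im[b:b+40,a:a+40],None,fx=10,fy=10,interpolation=cv2.INTER_CUBIC)
cv2.imwrite("pics/s7.png",np.hstack([f(172,205),f(250,148)]))
E
```

```text
(no output)
```

View pics/s7.png

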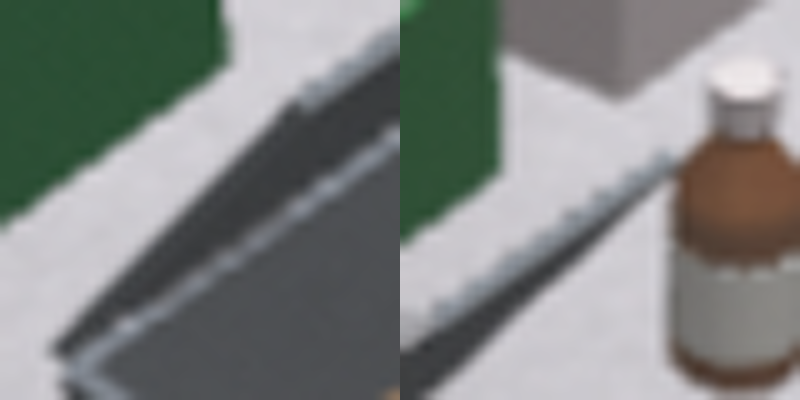

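The corners read about 55–56 degrees from the side camera, while the arm's position gives 58–60. Raising it about 3 degrees puts both estimates inside the band.

```bash
python3 -m pendant '[[[-3.5,0,-0.8],[0,0,0]],[[-7,0,-1.4],[0,0,0]],[[-7,0,-1.4],[0,0,0]],[[-7,0,-1.4],[0,0,0]],[[-7,0,-1.4],[0,0,0]]]'; python3 t.py
python3 - <<'E'
from h import *
s=optics.snapshot("side");g=s["image"].astype(float).mean(2)
c=cam(s)
# lid outer silhouette left: first dark pixel along rows
for v in (212,213,214,215,216,218,220,225,230): print(v,[int(x) for x in g[v,184:214]])
E
```

```text
t: 17.83
tool_pos: [642.1, 115.1, 237.2]
eef_rot: [-0.0, 0.019, 1.0, -0.0]
contact_force: [-4.4, -3.8, -0.7]
finger_gap: 24.2
gripper_force: 49.7
tq [-0.81   1.107 -0.073] yawx 177.8 q6 0.02 [642.1 115.1 237.2] [-4.4 -3.8 -0.7]
212 [59, 57, 58, 58, 59, 58, 58, 59, 74, 131, 189, 212, 209, 183, 123, 105, 117, 93, 67, 59, 61, 61, 61, 61, 61, 61, 61, 61, 61, 63]
213 [59, 58, 58, 59, 58, 58, 65, 90, 136, 186, 211, 213, 195, 132, 69, 75, 71, 62, 61, 61, 61, 62, 62, 60, 61, 61, 62, 62, 61, 63]
214 [58, 58, 58, 58, 58, 75, 118, 164, 196, 210, 212, 206, 156, 85, 69, 64, 62, 62, 61, 62, 61, 61, 61, 60, 61, 62, 62, 61, 61, 61]
215 [58, 59, 58, 59, 74, 131, 188, 210, 209, 211, 204, 167, 104, 69, 66, 64, 62, 62, 61, 61, 60, 61, 61, 62, 63, 61, 60, 62, 61, 73]
216 [58, 59, 75, 110, 145, 189, 211, 209, 207, 204, 171, 107, 71, 66, 63, 61, 61, 61, 61, 60, 61, 61, 61, 61, 62, 61, 61, 61, 69, 106]
218 [91, 136, 188, 212, 212, 212, 211, 211, 199, 148, 84, 70, 64, 61, 61, 62, 62, 61, 61, 61, 62, 61, 62, 61, 61, 68, 113, 146, 145, 119]
220 [210, 208, 209, 209, 210, 211, 208, 173, 106, 70, 67, 63, 62, 60, 61, 60, 60, 62, 61, 60, 62, 61, 69, 112, 154, 152, 120, 93, 81, 80]
225 [208, 210, 206, 170, 107, 68, 66, 62, 60, 62, 62, 60, 62, 62, 61, 67, 90, 127, 139, 119, 92, 80, 80, 81, 81, 80, 81, 81, 81, 80]
230 [119, 70, 66, 62, 62, 62, 62, 61, 67, 90, 112, 115, 107, 92, 80, 80, 80, 81, 80, 81, 80, 80, 79, 79, 81, 81, 81, 80, 80, 80]
```

```bash
python3 -c "
from cell import workorder;print(workorder.close_job())"
```

```text
the job is handed in; nothing more can be done
None
```

I handed the job in at about 18 s: the square-headed key is home in the lock, turned to its stop and left there, and the gripper is holding the lid open at about 58–62 degrees (camera estimate and arm-position estimate); I didn't get the verdict back.

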